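Pin the retaining bar over a slide case and hold the pin

TASK

Close the transport carrier over the slide case: lay the steel retaining bar flat across the carrier's two supports with its eye over the bushings and let go of it. Then take the locking pin from its stand and pass it down through the eye and both bushings, and finish while still holding it there by its head, its tip out below the lower bushing and its collar still clear above the bar by about a finger's width, so that a colleague can slip a washer under the collar. Leave the slide case and the other things on the bench undisturbed.

Things in the scene. Friction and masses are not known exactly. Their poses are not given: they have to be found in the camera images.
- carrier: Fixed aluminium transport carrier, base 96 (x) x 248 (y) x 6 mm. Origin: centre of its underside, on the worktop; z up. Slide case in the middle. Supports at y = -95 mm (plain) and +95 mm (bushings): flat tops 92 mm up, 55 x 42 mm. On each top two cheeks (inner faces x = +-18.5 mm) and an end plate (inner face |y| = 118 mm) rise to 107 mm and guide the bar.
- upper_bush (a point): Centre of the upper bushing's mouth, in the flat top of the +y support, 92 mm above the worktop, at carrier x = 0, y = +95 mm. Vertical bore of 13 mm, 18 mm long. Axes as the carrier.
- lower_bush (a point): Centre of the lower bushing's mouth, 40 mm straight below the upper one, 52 mm above the worktop. Vertical bore of 13 mm, 18 mm long: it ends 34 mm above the worktop, with open space below down to the base's top at 6 mm. Axes as the carrier.
- slide_case: Plain grey sheet-steel slide case, 112 x 60 x 82 mm, standing loose between low ribs in the middle of the carrier, long side along the carrier's y, its top 88 mm above the worktop. Origin: centre of its underside. Not to be moved.
- bar: Loose flat steel retaining bar, 32 (x) x 230 (y) x 10 mm, 0.28 kg, lying on the worktop. Origin: centre of its underside; z up. On its middle stands a dark grip block 22 (x) x 30 (y) mm, from 10 to 60 mm above the underside; pinched along y, the gripper stays clear of the carrier. A round eye of 20 mm bore goes through the bar at y = +95 mm; the other end is plain.
- bar_eye (a point): Centre of the bar's eye, on the bar's top face (10 mm above its underside). Axes as the bar.
- stand: Fixed white plastic block, 50 x 50 mm, 100 mm high, on an 80 x 80 x 8 mm foot, with a vertical 14 mm hole in its top in which the pin stands. Origin: centre of its underside, on the worktop.
- pin: Loose steel locking pin, 0.14 kg, upright in the stand, its collar resting on the stand's top. Origin: on the axis, at the collar's underside; z up. Below: shaft 10 mm thick, 88 mm long, the last 8 mm tapering to a 4 mm tip. Above: collar 26 mm across, 6 mm high, then a square head 18 x 18 mm, 6 to 46 mm above the origin, faces square to x and y.
- pin_tip (a point): Lower end of the pin's shaft, on its axis, 88 mm below the pin's origin. Axes as the pin.
- petri: Clear petri dish, 61 mm across, 16 mm high, standing on the worktop; bystander. Origin: centre of the underside.
- counter: Tally counter, 63 x 52 x 25 mm, lying on the worktop; bystander. Origin: centre of the underside.
- vial: Small red screw-cap bottle with white cap, 24 mm across, 48 mm high; bystander. Origin: centre of the underside.
- timer: White digital timer standing on edge, 24 x 72 x 60 mm; bystander. Origin: centre of the underside.

How it is judged:
By the outcome, as a careful person would: the job done as asked, in the order asked, and still so for the second after the job is handed in, while the arm keeps its last pose, push and grip.
It also fails if it takes over 61 s, if anything falls off the work surface, if the arm or the gripper's body presses on something with over 40 N, if the wrist force passes 120 N, or if a joint passes its speed limit or range.

ROBOT

A 7-joint arm with a two-finger parallel gripper is mounted at the origin on a cart in front of the work surface, level with it; the furniture and walls round the work are solid. World frame = base frame: x ahead of the robot, y to its left, z up, the work surface at z = 0. Lengths are in m, angles in rad, forces in N, time in s.
With the tool pointing down it reaches from about 0.4 to 0.875 m from the base axis. Payload 19.3 kg.
Tool frame: the origin (TCP) lies at the very end of the fingers, on their centre line; the grasp point (between the pads) lies 19 mm behind it; z points along the fingers, y is the line along which they close (so a half turn about z gives the same grasp; the last joint's range is limited). The gripper opens to 85 mm and grips with 20 to 120 N. Pads are 22 mm wide; open, the fingers measure 114 mm over their backs; the gripper's body (76 mm by 85 mm) begins 54 mm behind the grasp point. The pads swing forward as they close: fully open they stand 13 mm farther back than shut.
Start: joints at [-1.342, 0.521, -0.036, 1.599, 0.021, 1.021, -0.113], TCP at [0.184, 0.597, 0.208] pointing down, gripper open.
Joint ranges: [-2.91, 2.91], [-0.3, 2.13], [-1.5, 1.42], [0.17, 2.43], [-1.26, 4.41], [0.16, 1.93], [-2.52, 2.52]. Speed limits (rad/s): [1.89, 1.89, 2.39, 2.39, 3.01, 3.01, 3.01].

INTERFACE

Orientations are given as [roll, pitch, yaw] about the fixed x, y, z axes, in that order (R = Rz(yaw) Ry(pitch) Rx(roll)).
In Python, from workcell import bot gives the robot as it stands.
- The arm moves only by the shell command python3 -m crank 'ROWS' [FORCE]. ROWS is a JSON object of lists of equal length, an entry for each row: "travel": the shift along the world's x, y, z in cm, a list of three; "turn": the turn, a rotation vector about the world's x, y, z in degrees, a list of three; "gripper": the closure, from 0 (fully open) to 1 (shut). A call has exactly 5 rows; each row is the pose to reach, as a shift and turn from the pose commanded when the call began; what a row does not reach only later rows make up. A row lasts 1/10 s, in which the tool goes at most 50 mm and 8.59 degrees, less where a joint would pass 70% of its speed; a pose out of reach is approached as far as the arm can. A call with a gripper value outside its range is refused whole. The fingers move at their own pace and stop on an object; FORCE is the grip in N (left out, the last holds). Time passes only in rows, so rows that repeat a pose let the fingers close, or fill a call up. It gives the time, the measured TCP pose, the force, the opening and the grip force at its end, in the units of the state.
- bot.observe(): the state, without advancing time (a new reading comes with each control period).
- bot.grab_frame(name): name is "scene" or "top"; returns a dict with "pixels" (400x640x3 uint8, red, green, blue), "fx", "fy", "cx", "cy" (pixels), "dist" ([k1, k2, p1, p2, k3] as OpenCV has them; the pictures are not rectified), "extrinsics" (4x4, takes a point from world to camera coordinates). Camera axes: x right, y down, z forward; pixel columns grow to the right and rows downward; lengths in m; the calibration is good to about 2 mm. A picture is of the moment at which its call begins. There is no depth.
- bot.job_done(): hands the job in; it is judged then, once.
The state is a dict: "clock": time; "qpos": joint angles; "qd": joint speeds; "joint_efforts": joint torques, N m; "position": TCP position; "tool_rot": TCP orientation; "force": force on the tool from outside, world axes, zero at the start; "moment": the same for the moment, N m; "grip_width": finger opening in m; "finger_force": force on a finger pad.
Only numpy, scipy, OpenCV 4.12 (cv2) and the standard library are available. Lean on these libraries where they do the work, as an engineer would, in place of code of your own. Each camera call takes 0.05 s, during which the arm holds its last target. There are 200 camera calls.

## Working session

There is one attempt and no reset: what is moved stays moved. The work goes in short steps, Python scripts to look and compute and a shell command to move; the robot and the scene stay as the last step left them, time stands still between calls to the robot, and variables do not carry over. Pictures are saved under pics/ and viewed, at most 10 in all, crops included, and the job is handed in when it is done.

```bash
ls; mkdir -p pics; python3 - <<'E'
from workcell import bot
import cv2,numpy as np
s=bot.observe();print({k:np.round(v,3).tolist() for k,v in s.items()})
for n in("scene","top"):
    f=bot.grab_frame(n);cv2.imwrite(f"pics/{n}0.png",f["pixels"][:,:,::-1]);print(n,f["fx"],f["fy"],f["cx"],f["cy"],f["dist"]);print(np.round(f["extrinsics"],4).tolist())
E
```

```text
pics
{'clock': 0.0, 'qpos': [-1.342, 0.522, -0.036, 1.6, 0.021, 1.021, -0.113], 'qd': [0.001, -0.001, 0.0, -0.0, -0.001, 0.0, -0.001], 'joint_efforts': [-0.001, -92.71, 1.979, -36.993, 0.018, 0.008, -0.0], 'position': [0.184, 0.597, 0.208], 'tool_rot': [-3.14, 0.0, 2.843], 'force': [0.711, -0.326, -0.384], 'moment': [-0.024, 0.016, 0.011], 'finger_force': 0.0, 'grip_width': 0.085}
scene 361.41835144123536 361.41835144123536 316.45329989694454 194.1375414316348 [-0.07167364  0.          0.          0.          0.        ]
[[-0.8749, -0.4838, 0.0198, 0.6023], [-0.2903, 0.4914, -0.8211, 0.0887], [0.3875, -0.7242, -0.5704, 0.9015], [0.0, 0.0, 0.0, 1.0]]
top 467.9496176541689 467.9496176541689 318.6381995930655 186.01133216411608 [-0.11611887  0.          0.          0.          0.        ]
[[0.0228, -0.9997, 0.0111, 0.2712], [-0.9862, -0.0243, -0.1639, 0.5241], [0.1642, -0.0072, -0.9864, 0.962], [0.0, 0.0, 0.0, 1.0]]
```

View pics/scene0.png

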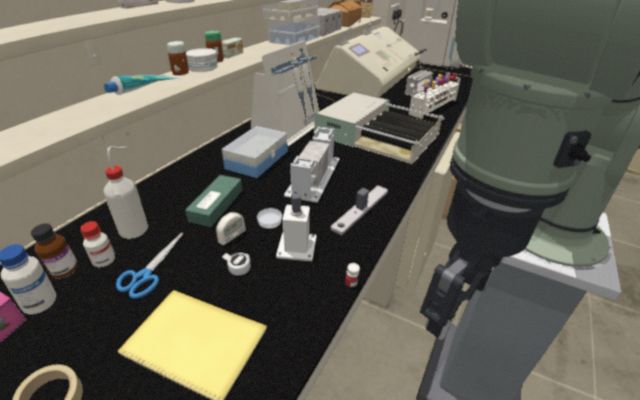

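View pics/top0.png

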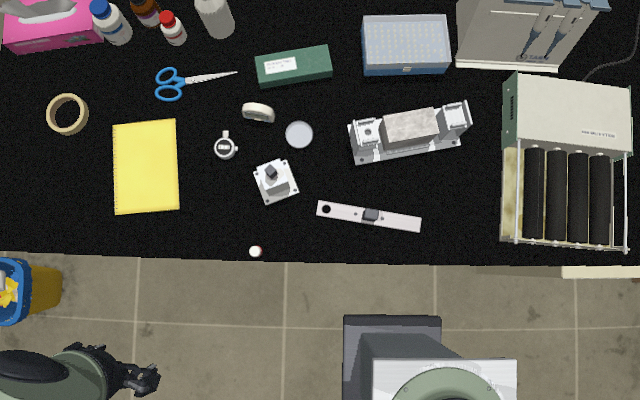

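The top view shows the bar at about (370,216) with its eye at (326,209). The carrier is around (410,130) with its bushing at (367,130), and the stand and pin are at (274,178). I'll zoom in on these next.

```bash
cat > h.py <<'E'
import cv2,numpy as np
from workcell import bot
def K(f): return np.array([[f["fx"],0,f["cx"]],[0,f["fy"],f["cy"]],[0,0,1.]])
def ray(f,uv):
    p=cv2.undistortPoints(np.array([[uv]],float),K(f),np.array(f["dist"],float))[0,0]
    E=f["extrinsics"];R,t=E[:3,:3],E[:3,3]
    return -R.T@t,R.T@np.array([p[0],p[1],1.])
def plane(f,uv,z):
    o,d=ray(f,uv);return o+d*(z-o[2])/d[2]
def proj(f,P):
    E=f["extrinsics"];r=cv2.Rodrigues(E[:3,:3])[0]
    return cv2.projectPoints(np.array(P,float).reshape(-1,3),r,E[:3,3],K(f),np.array(f["dist"],float))[0][:,0]
def crop(f,x0,y0,w,h,s,name):
    im=cv2.resize(f["pixels"][y0:y0+h,x0:x0+w,::-1],None,fx=s,fy=s,interpolation=cv2.INTER_CUBIC);cv2.imwrite("pics/"+name,im)
E
python3 - <<'E'
from h import *
f=bot.grab_frame("top");crop(f,240,90,240,150,3.3,"t1.png")
g=bot.grab_frame("scene");crop(g,220,110,180,135,4.4,"s1.png")
hsv=cv2.cvtColor(f["pixels"],cv2.COLOR_RGB2HSV)
m=((hsv[:,:,2]>110)).astype(np.uint8);m[:90]=0;m[245:]=0;m[:,:245]=0;m[:,485:]=0
n,l,st,c=cv2.connectedComponentsWithStats(m)
for i in range(1,n):
    if st[i,4]>150: 
        cs=cv2.findContours((l==i).astype(np.uint8),0,2)[0];r=cv2.minAreaRect(cs[0]);print(st[i],c[i].round(1),r)
E
```

```text
[ 347  100  126   65 4184] [408.  131.7] ((410.8960876464844, 131.32933044433594), (45.515018463134766, 123.91498565673828), 79.2156982421875)
[245 103  29  19 320] [259.5 110.2] ((259.4303283691406, 110.54366302490234), (31.689271926879883, 14.499551773071289), 24.227745056152344)
[285 121  28  27 583] [298.6 134. ] ((298.5000305175781, 134.0), (26.16295051574707, 26.16295051574707), 45.0)
[ 253  158   46   47 1338] [275.2 180.7] ((275.01287841796875, 180.0335235595703), (39.70308303833008, 36.47227096557617), 68.96248626708984)
[ 316  200  106   33 1502] [370.  216.1] ((368.51904296875, 215.88900756835938), (105.23628997802734, 15.600992202758789), 9.727579116821289)
```

View pics/t1.png

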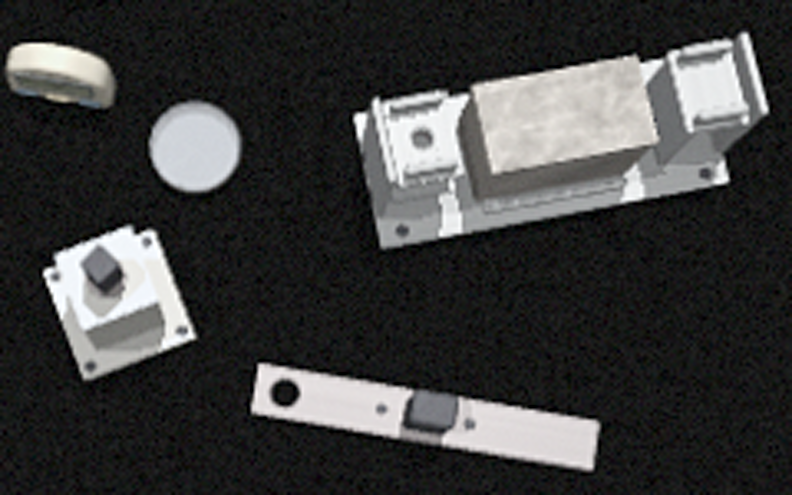

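View pics/s1.png

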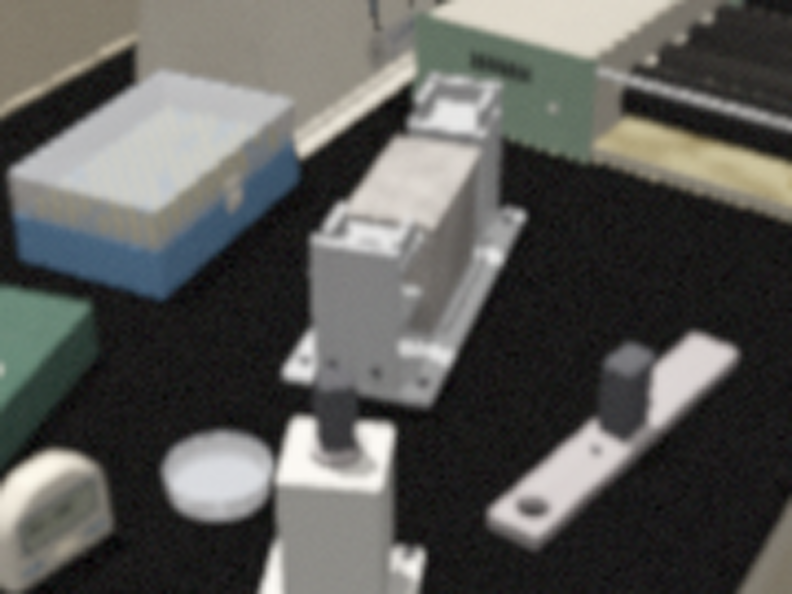

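The crops show these points, in crop coordinates:
- **Bushing mouth:** (423,138).
- **Bar eye:** (285,392).
- **Pin head:** top at about (104,262), rotated relative to the world axes.
- **Carrier base, near edge:** (380,248) to (728,185).

Now I'll turn them into positions.

```bash
python3 - <<'E'
from h import *
f=bot.grab_frame("top");g=bot.grab_frame("scene")
T=lambda U,V:((U+.5)/3.3-.5+240,(V+.5)/3.3-.5+90)
S=lambda U,V:((U+.5)/4.4-.5+220,(V+.5)/4.4-.5+110)
gray=cv2.cvtColor(f["pixels"],cv2.COLOR_RGB2GRAY)
def blob(gr,uv,r,inv=True):
    u,v=map(int,np.round(uv));p=gr[v-r:v+r+1,u-r:u+r+1].astype(float);p=p.max()-p if inv else p
    w=np.clip(p-.35*p.max(),0,None);y,x=np.mgrid[v-r:v+r+1,u-r:u+r+1];return (w*x).sum()/w.sum(),(w*y).sum()/w.sum()
def ctr(name,a,zs): print(name,np.round(plane(f,a,zs)*1000,1),np.round(a,2))
eye=blob(gray,T(285,392),5);bu=blob(gray,T(423,138),4)
ctr("eye",eye,.01);ctr("bush",bu,.092)
A,B,C=[plane(f,T(*p),.006) for p in((380,248),(728,185),(357,112))]
print("base",A*1e3,B*1e3,np.linalg.norm(B-A),np.degrees(np.arctan2(*(A-B)[1::-1]))-90)
m=(gray>110).astype(np.uint8)
cs=[c for c in cv2.findContours(m,0,2)[0] if abs(cv2.contourArea(c)-1450)<250 and cv2.pointPolygonTest(c,(340.,211.),False)>0][0]
q=np.array([plane(f,p[0].astype(float),.01)[:2] for p in cs],np.float32);r=cv2.minAreaRect(q*1000);print("bar",r)
# bar end corners + block top
for p in((262,365),(250,412),(600,422),(592,470)):print(np.round(plane(f,T(*p),.01)*1e3,1))
# stand top
for p in((65,284),(133,243),(160,303),(90,331)):print("st",np.round(plane(f,T(*p),.1)*1e3,1))
# petri scene: stand top corners
for p in((275,488),(388,490),(396,424),(292,418)):print("st sc",np.round(plane(g,S(*p),.1)*1e3,1))
print("eye sc",np.round(plane(g,S(533,506),.01)*1e3,1), "bush proj", proj(g,plane(f,bu,.092)))
h=cv2.resize(f["pixels"][155:190,258:288,::-1],None,fx=16,fy=16,interpolation=cv2.INTER_CUBIC)
k=cv2.resize(f["pixels"][202:232,350:390,::-1],None,fx=14,fy=14,interpolation=cv2.INTER_CUBIC)
k=cv2.copyMakeBorder(k,0,0,0,0,0)
W=np.zeros((560,800,3),np.uint8);W[:560,:480]=h[:560,:480];kk=cv2.resize(k,None,fx=.55,fy=.55);W[:kk.shape[0],485:485+kk.shape[1]]=kk
hh=cv2.resize(g["pixels"][190:222,284:312,::-1],None,fx=10,fy=10,interpolation=cv2.INTER_CUBIC);W[235:555,490:770]=hh
cv2.imwrite("pics/head.png",cv2.convertScaleAbs(W,alpha=1.5))
E
```

```text
eye [472.8 266.3  10. ] [325.88 208.65]
bush [627.1 184.6  92. ] [367.56 131.38]
base [573.7095402  203.31261712   6.        ] [625.0106552  -38.77566741   6.        ] 0.2474642234860518 11.964593724662393
bar ((458.9276123046875, 171.88046264648438), (231.5037384033203, 34.47490692138672), 81.53160095214844)
[491.  281.7  10. ]
[459.4 289.   10. ]
[457.9  54.7  10. ]
[425.7  60.4  10. ]
st [526.  404.7 100. ]
st [552.8 363.8 100. ]
st [515.6 345.9 100. ]
st [497.2 388.1 100. ]
st sc [541.2 418.  100. ]
st sc [494.3 392.2 100. ]
st sc [517.1 345.  100. ]
st sc [564.5 367.1 100. ]
eye sc [472.6 267.4  10. ] bush proj [[303.66345291 164.67827105]]
```

View pics/head.png

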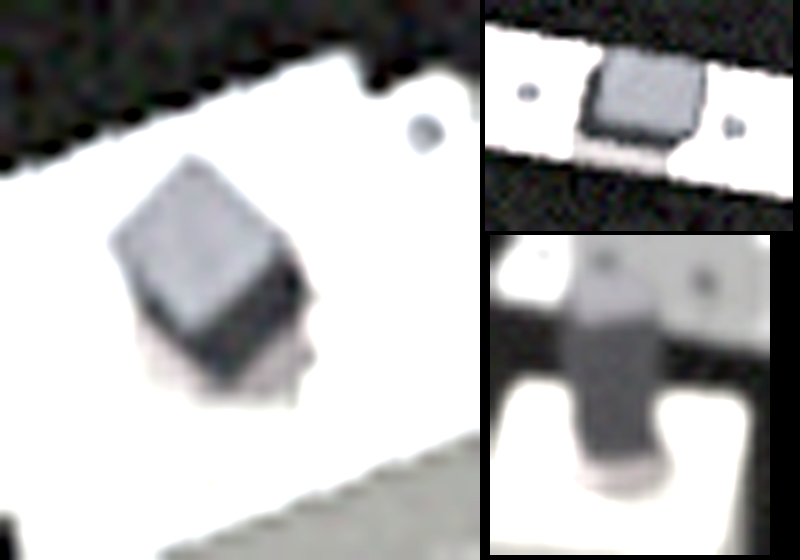

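```bash
python3 - <<'E'
from h import *
f=bot.grab_frame("top")
ps=[(192,155),(282,238),(190,332),(112,240)]
w=np.array([plane(f,(258+(U+.5)/16-.5,155+(V+.5)/16-.5),.146)[:2]*1e3 for U,V in ps]);print(w.round(1),w.mean(0))
d=np.roll(w,-1,0)-w;print(np.hypot(*d.T),np.degrees(np.arctan2(d[:,1],d[:,0]))%90)
print("block",plane(f,(371.25,213.25),.06))
print(bot.observe()["position"],bot.observe()["tool_rot"])
E
python3 -m crank '{"travel":[[2.5,-4,0],[5,-8,0],[7.5,-12,0],[10,-16,0],[12.5,-20,0]],"turn":[[0,0,0],[0,0,0],[0,0,0],[0,0,4],[0,0,8.65]],"gripper":[0,0,0,0,0]}'
```

```text
[[540.6 380.3]
 [530.6 369. ]
 [518.8 379.7]
 [529.9 389.6]] [529.97035756 379.64433912]
[15.06154436 15.8960212  14.83885926 14.14489271] [48.56182751 47.96943731 41.78427506 49.21817878]
block [0.45947169 0.17237894 0.06      ]
[0.18397748 0.59721353 0.20824999] [-3.14130244e+00  3.86681237e-05  2.84277088e+00]
clock: 0.85
position: [0.3097, 0.3956, 0.2085]
tool_rot: [3.141, 0.0, 2.997]
force: [2.0, 0.2, 0.3]
grip_width: 0.085
finger_force: 0.0
```

```bash

python3 -m crank '{"travel":[[2.7,-4,0],[5.4,-8,0],[8,-12,0],[10.7,-16,0],[13.4,-20,0]],"turn":[[0,0,0],[0,0,0],[0,0,0],[0,0,0],[0,0,0]],"gripper":[0,0,0,0,0]}' && python3 -m crank '{"travel":[[1.6,-2.5,0],[1.6,-2.5,-4],[1.6,-2.5,-8],[1.6,-2.5,-10],[1.6,-2.5,-10]],"turn":[[0,0,0],[0,0,0],[0,0,0],[0,0,0],[0,0,0]],"gripper":[0,0,0,0,0]}'
python3 - <<'E'
from h import *
print(bot.observe()["position"],bot.observe()["tool_rot"])
f=bot.grab_frame("top");crop(f,300,140,160,120,5,"t2.png")
E
```

```text
clock: 1.35
position: [0.4438, 0.1955, 0.2087]
tool_rot: [3.141, 0.0, 2.994]
force: [0.6, 0.6, -0.0]
grip_width: 0.0858
finger_force: 0.0
clock: 1.85
position: [0.4577, 0.1716, 0.1063]
tool_rot: [-3.139, -0.003, 2.994]
force: [-0.4, 0.8, 0.9]
grip_width: 0.0852
finger_force: 0.0
[0.4576814  0.17164853 0.10629846] [-3.13916138 -0.00336527  2.99372618]
```

View pics/t2.png

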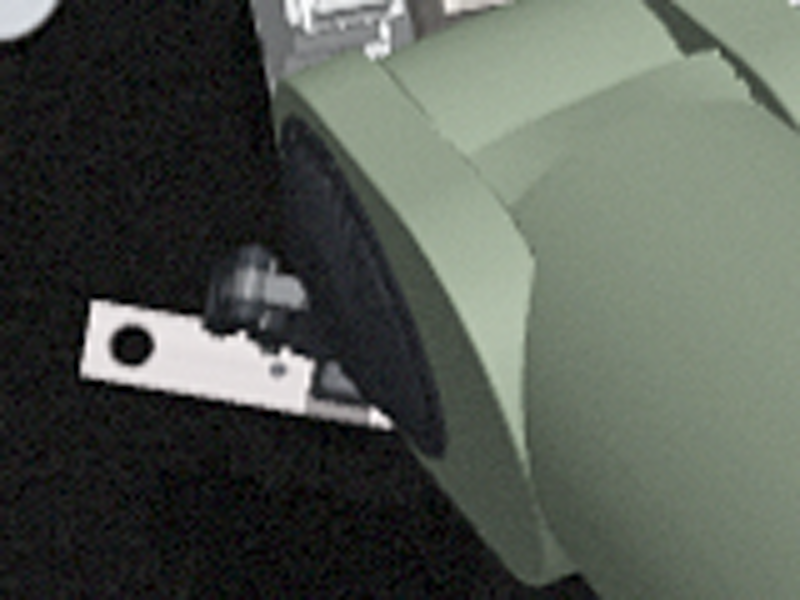

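The arm covers most of the top view, but the bar (eye at crop 132,345) is still in place. I'll go down, grip and lift.

```bash

python3 -m crank '{"travel":[[0,0,-3],[0,0,-6],[0,0,-8],[0,0,-8.5],[0,0,-8.5]],"turn":[[0,0,0],[0,0,0],[0,0,0],[0,0,0],[0,0,0]],"gripper":[0,0,0,0,0]}' && python3 -m crank '{"travel":[[0,0,0],[0,0,0],[0,0,0],[0,0,0],[0,0,0]],"turn":[[0,0,0],[0,0,0],[0,0,0],[0,0,0],[0,0,0]],"gripper":[0.3,0.5,0.8,1,1]}' 70
python3 -m crank '{"travel":[[0,0,0],[0,0,0],[0,0,0],[0,0,0],[0,0,0]],"turn":[[0,0,0],[0,0,0],[0,0,0],[0,0,0],[0,0,0]],"gripper":[1,1,1,1,1]}'
```

```text
clock: 2.4
position: [0.4595, 0.1725, 0.0242]
tool_rot: [3.141, 0.0, 2.994]
force: [-0.2, -0.6, -0.4]
grip_width: 0.0857
finger_force: 0.0
clock: 2.9
position: [0.4593, 0.1724, 0.0242]
tool_rot: [3.141, 0.001, 2.994]
force: [-2.4, -0.4, 16.8]
grip_width: 0.0283
finger_force: 68.7
clock: 3.4
position: [0.4593, 0.1724, 0.0242]
tool_rot: [3.141, 0.001, 2.994]
force: [-3.1, -0.3, 16.7]
grip_width: 0.0282
finger_force: 68.7
```

```bash

python3 -m crank '{"travel":[[0,0,1],[0,0,4],[0,0,8],[0,0,12],[0,0,14]],"turn":[[0,0,0],[0,0,0],[0,0,0],[0,0,0],[0,0,0]],"gripper":[1,1,1,1,1]}' && python3 -m crank '{"travel":[[3,-1,0],[7,-3,0],[11,-5,0],[15,-7,0],[18.5,-8,0]],"turn":[[0,0,0],[0,0,5],[0,0,10],[0,0,15],[0,0,20.4]],"gripper":[1,1,1,1,1]}'
python3 -m crank '{"travel":[[0,0,0],[0,0,0],[0,0,0],[0,0,0],[0,0,0]],"turn":[[0,0,0],[0,0,0],[0,0,0],[0,0,0],[0,0,0]],"gripper":[1,1,1,1,1]}'
python3 - <<'E'
from h import *
print(bot.observe()["position"],bot.observe()["tool_rot"])
f=bot.grab_frame("top");g=bot.grab_frame("scene")
a=cv2.resize(f["pixels"][80:180,340:480],None,fx=4,fy=4,interpolation=cv2.INTER_CUBIC)
b=cv2.resize(g["pixels"][105:215,280:350],None,fx=3.6,fy=3.6,interpolation=cv2.INTER_CUBIC)
W=np.zeros((400,800,3),np.uint8);W[:,:560][:400]=a[:400];W[:b.shape[0],562:562+238]=b[:400,:238];cv2.imwrite("pics/m.png",W[:,:,::-1])
E
```

```text
clock: 3.9
position: [0.4597, 0.1725, 0.1669]
tool_rot: [3.14, 0.003, 2.993]
force: [1.1, 0.6, -2.1]
grip_width: 0.0282
finger_force: 70.5
clock: 4.4
position: [0.6456, 0.0897, 0.1639]
tool_rot: [-3.141, -0.0, -2.932]
force: [-0.2, 1.1, -2.7]
grip_width: 0.028
finger_force: 70.5
clock: 4.9
position: [0.6436, 0.0929, 0.1638]
tool_rot: [3.142, 0.0, -2.933]
force: [0.2, -0.9, -1.6]
grip_width: 0.028
finger_force: 70.5
[0.6435543  0.09289585 0.16378977] [ 3.14153515e+00  1.91588856e-04 -2.93275969e+00]
```

View pics/m.png

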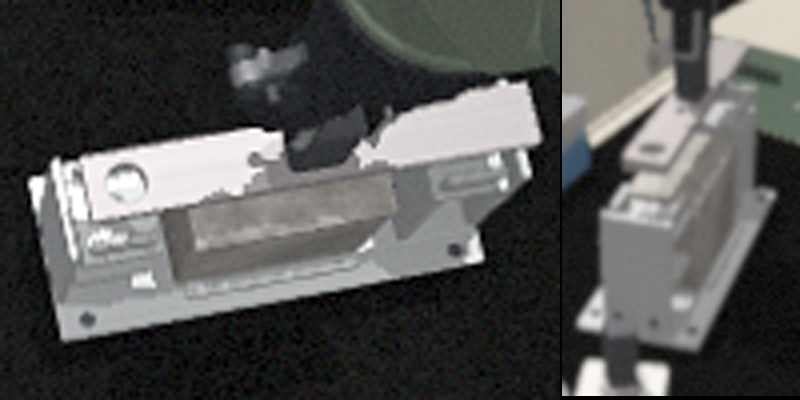

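The bar is held level over the carrier, with its eye at crop (127,184) and its near edge running from (92,219) to (541,147). Next I'll compare the eye with the bushing.

```bash
python3 - <<'E'
from h import *
f=bot.grab_frame("top");g=bot.grab_frame("scene")
T=lambda U,V:(340+(U+.5)/4-.5,80+(V+.5)/4-.5)
z=.1496
e=plane(f,T(127,184),z);a=plane(f,T(92,219),z);b=plane(f,T(541,147),z)
c=plane(f,T(82,158),z);d=plane(f,T(527,84),z)
print("eye",e*1e3,"len",np.linalg.norm(a-b),np.linalg.norm(c-d),[np.degrees(np.arctan2(*(p-q)[1::-1]))-90 for p,q in((a,b),(c,d))])
ctr=(a+b+c+d)/4;print("ctr",ctr*1e3)
p=bot.observe()["position"]*1 if not isinstance(bot.observe()["position"],list) else np.array(bot.observe()["position"]);t=np.radians(11.97)
print("eye pred",(p[:2]+[-.0003,-.0004]+.095*np.array([-np.sin(t),np.cos(t)]))*1e3)
s=lambda U,V:(280+(U-562+.5)/3.6-.5,105+(V+.5)/3.6-.5)
print("eye sc",plane(g,s(653,148),z)*1e3,"pred px",proj(g,e))
# two-view eye height
E

```

```text
eye [622.25935888 183.63715706 149.6       ] len 0.22999445216291792 0.22974743157858915 [np.float64(11.156765066195334), np.float64(11.681377249200153)]
ctr [642.19526814  90.65664588 149.6       ]
eye pred [623.89503856 185.00829899]
eye sc [622.88197625 185.5348535  149.6       ] pred px [[305.50209723 145.51599666]]
```

```bash

python3 -m crank '{"travel":[[0.43,0.05,0],[0.43,0.05,-1],[0.43,0.05,-2.3],[0.43,0.05,-2.5],[0.43,0.05,-2.5]],"turn":[[0,0,0],[0,0,0.3],[0,0,0.3],[0,0,0.3],[0,0,0.3]],"gripper":[1,1,1,1,1]}'
python3 - <<'E'
from h import *
print(bot.observe()["position"],bot.observe()["tool_rot"])
f=bot.grab_frame("top");g=bot.grab_frame("scene")
a=cv2.resize(f["pixels"][80:180,340:480],None,fx=5.7,fy=5.7,interpolation=cv2.INTER_CUBIC)
cv2.imwrite("pics/m2.png",a[:,:,::-1])
E
```

```text
clock: 5.6
position: [0.6478, 0.0927, 0.1373]
tool_rot: [-3.142, -0.002, -2.928]
force: [0.1, -0.0, -3.0]
grip_width: 0.0282
finger_force: 70.4
[0.64777486 0.09265954 0.13731151] [-3.14155076e+00 -1.68176817e-03 -2.92821568e+00]
```

View pics/m2.png

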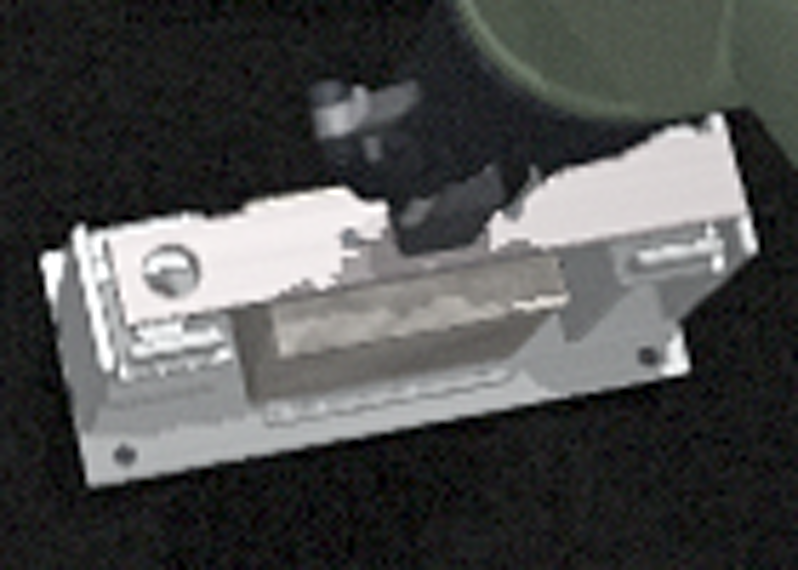

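The bar now hangs about 6 mm above the cheeks, with its eye at crop (172,270) and its near edge from (128,323) to (748,214).

```bash
python3 - <<'E'
from h import *
f=bot.grab_frame("top")
T=lambda U,V:(340+(U+.5)/5.7-.5,80+(V+.5)/5.7-.5)
z=.1231
e,a,b,c,d=[plane(f,T(*p),z)*1e3 for p in((172,270),(128,323),(748,214),(110,237),(724,118))]
print("eye",e,np.linalg.norm(a-b),np.linalg.norm(a-c),[np.degrees(np.arctan2(*(p-q)[1::-1]))-90 for p,q in((a,b),(c,d))],(a+b+c+d)/4)
A,B=[plane(f,T(*p),.006)*1e3 for p in((92,488),(689,376))];print("base",A,B,np.linalg.norm(A-B),np.degrees(np.arctan2(*(A-B)[1::-1]))-90)
# subpixel edges: base near edge & bar near edge by gradient line fit
gr=cv2.GaussianBlur(cv2.cvtColor(f["pixels"],cv2.COLOR_RGB2GRAY),(0,0),.7).astype(float)
def edge(P,Q,z,r=4):
    P,Q=np.array(P),np.array(Q);o=[]
    for t in np.linspace(.08,.92,40):
        u,v=P+t*(Q-P);vs=np.arange(v-r,v+r+.1,.1)
        s=cv2.remap(gr.astype(np.float32),np.full((len(vs),1),u,np.float32),vs.astype(np.float32)[:,None],1)[:,0]
        i=np.argmax(-np.gradient(s));o.append(plane(f,(u,vs[i]),z)[:2]*1e3)
    l=cv2.fitLine(np.array(o,np.float32),cv2.DIST_HUBER,0,.1,.01)[:,0];return (np.degrees(np.arctan2(l[1],l[0]))%180-90),l[2:]
print("base edge",edge(T(92,488),T(689,376),.006))
print("bar L edge",edge(T(145,320),T(300,293),z,3))
print("bar all",edge(T(128,323),T(748,214),z,2))
E
```

```text
eye [627.4590177  183.68331267 123.1       ] 229.91273524397224 32.10956571742258 [np.float64(12.0051985209235), np.float64(13.211963447243136)] [648.39054315  90.26626991 123.1       ]
base [572.8495459  201.22482561   6.        ] [625.40316357 -39.27566085   6.        ] 246.17547952825484 12.3263856906391
base edge (np.float32(12.461639), array([595.6071 , 101.87558], dtype=float32))
bar L edge (np.float32(11.381065), array([616.00037, 164.99667], dtype=float32))
bar all (np.float32(12.341553), array([633.1979 ,  88.22555], dtype=float32))
```

```bash

python3 -m crank '{"travel":[[-0.05,0.07,0],[-0.05,0.07,-0.4],[-0.05,0.07,-0.8],[-0.05,0.07,-1.2],[-0.05,0.07,-1.2]],"turn":[[0,0,0],[0,0,0],[0,0,0],[0,0,0],[0,0,0]],"gripper":[1,1,1,1,1]}' && python3 -c "
from h import *
s=bot.observe();print(s['position'],s['force'],s['moment'])"
```

```text
clock: 6.25
position: [0.6474, 0.0934, 0.1256]
tool_rot: [-3.142, -0.001, -2.928]
force: [0.4, 0.2, -2.7]
grip_width: 0.0276
finger_force: 70.5
[0.64741092 0.09344553 0.12559174] [ 0.35621225  0.1641685  -2.66308186] [ 0.0307911   0.02026379 -0.06246581]
```

```bash

python3 -m crank '{"travel":[[0,0,-0.3],[0,0,-0.6],[0,0,-0.8],[0,0,-0.9],[0,0,-0.9]],"turn":[[0,0,0],[0,0,0],[0,0,0],[0,0,0],[0,0,0]],"gripper":[1,1,1,1,1]}' && python3 -c "
from h import *
s=bot.observe();print(s['position'],s['force'],s['moment'])
f=bot.grab_frame('top');crop(f,340,80,140,100,5.7,'m3.png')"
```

```text
clock: 6.75
position: [0.6478, 0.0935, 0.1172]
tool_rot: [-3.142, -0.0, -2.928]
force: [0.2, 0.2, -2.1]
grip_width: 0.0278
finger_force: 70.5
[0.64775829 0.09346427 0.11723549] [ 0.22359661  0.15284101 -2.08992054] [0.0079929  0.02868556 0.02170868]
```

View pics/m3.png

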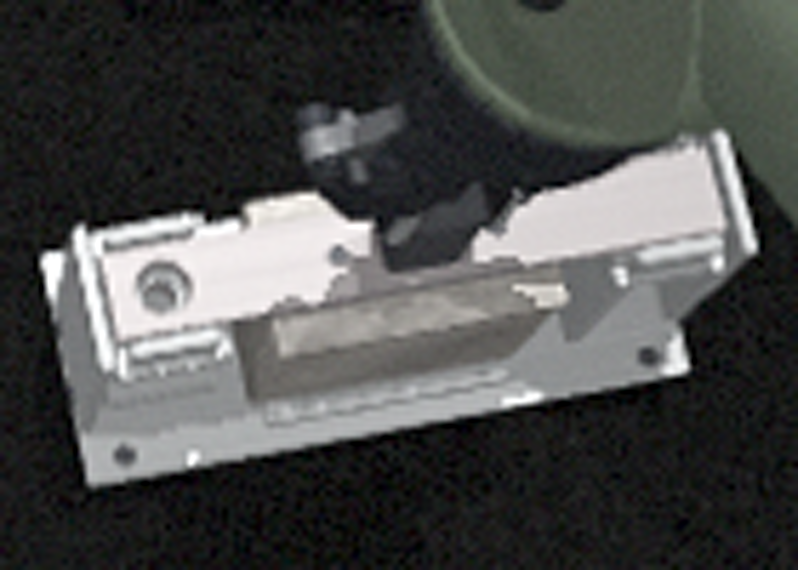

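The bar sits between the cheeks, and the bushing shows through the eye at crop (163,288). I'll lower the last millimetre, release and lift.

```bash

python3 -m crank '{"travel":[[0,0,-0.05],[0,0,-0.1],[0,0,-0.1],[0,0,-0.1],[0,0,-0.1]],"turn":[[0,0,0],[0,0,0],[0,0,0],[0,0,0],[0,0,0]],"gripper":[1,1,1,1,1]}' && 
python3 -m crank '{"travel":[[0,0,0],[0,0,0],[0,0,0],[0,0,0],[0,0,0]],"turn":[[0,0,0],[0,0,0],[0,0,0],[0,0,0],[0,0,0]],"gripper":[0.6,0.4,0.2,0,0]}' && 
python3 -m crank '{"travel":[[0,0,0],[0,0,2],[0,0,6],[0,0,10],[0,0,14]],"turn":[[0,0,0],[0,0,0],[0,0,0],[0,0,0],[0,0,0]],"gripper":[0,0,0,0,0]}'
```

```text
clock: 7.3
position: [0.6478, 0.0935, 0.1164]
tool_rot: [-3.142, 0.0, -2.928]
force: [0.7, 1.0, -1.7]
grip_width: 0.0283
finger_force: 70.5
clock: 7.8
position: [0.6478, 0.0935, 0.1164]
tool_rot: [-3.142, 0.0, -2.928]
force: [0.1, 0.5, -0.8]
grip_width: 0.0857
finger_force: 0.0
clock: 8.3
position: [0.6476, 0.0934, 0.258]
tool_rot: [-3.142, -0.0, -2.928]
force: [0.3, -0.1, -0.8]
grip_width: 0.0855
finger_force: 0.0
```

```bash

python3 -m crank '{"travel":[[-1.9,4.6,0],[-3.8,9.2,0],[-5.7,13.8,0],[-7.6,18.4,0],[-9.5,23,0]],"turn":[[0,0,7],[0,0,14],[0,0,21],[0,0,28],[0,0,34.8]],"gripper":[0,0,0,0,0]}' && 
python3 -m crank '{"travel":[[-1.9,4.6,0],[-2.26,5.6,0],[-2.26,5.6,-2],[-2.26,5.6,-4],[-2.26,5.6,-4]],"turn":[[0,0,0],[0,0,0],[0,0,0],[0,0,0],[0,0,0]],"gripper":[0,0,0,0,0]}' 
python3 - <<'E'
from h import *
s=bot.observe();print(s["position"],s["tool_rot"],np.round(s["qpos"],2))
f=bot.grab_frame("top");g=bot.grab_frame("scene")
a=cv2.resize(f["pixels"][100:220,340-110:340+40],None,fx=4,fy=4,interpolation=cv2.INTER_CUBIC)
b=cv2.resize(g["pixels"][120:260,270:340],None,fx=2.8,fy=3.4,interpolation=cv2.INTER_CUBIC)
W=np.zeros((480,800,3),np.uint8);W[:480,:600]=a;W[:476,602:798]=b;cv2.imwrite("pics/p.png",W[:,:,::-1])
E
```

```text
clock: 8.8
position: [0.5518, 0.3251, 0.2567]
tool_rot: [-3.141, 0.0, -2.316]
force: [0.8, 0.3, 1.0]
grip_width: 0.0854
finger_force: 0.0
clock: 9.3
position: [0.5294, 0.3785, 0.214]
tool_rot: [3.141, -0.004, -2.321]
force: [0.1, 0.2, -0.4]
grip_width: 0.0857
finger_force: 0.0
[0.52938343 0.37845391 0.21401455] [ 3.14126551 -0.00387815 -2.32105439] [-0.6   0.56 -0.17  1.51  0.1   1.08  1.6 ]
```

View pics/p.png

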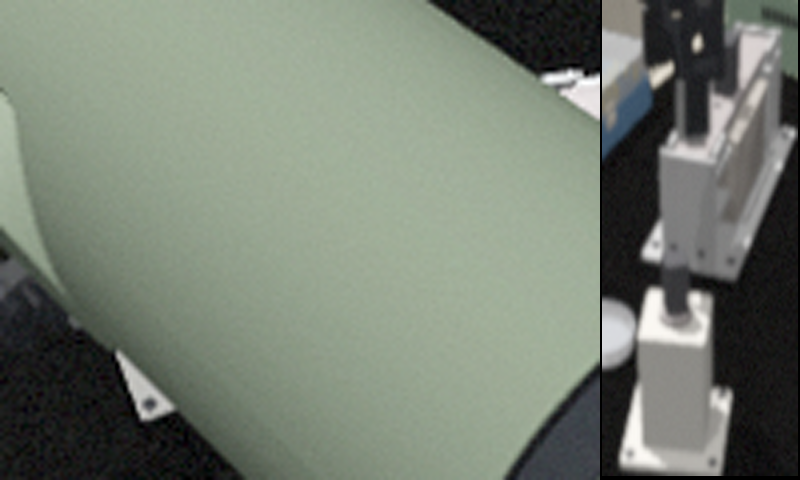

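The top camera is blocked by the arm. The scene view shows the fingers above the upright pin, with the head column at crop x≈677. I'll check the sideways position with that camera.

```bash
python3 - <<'E'
from h import *
g=bot.grab_frame("scene");gr=cv2.cvtColor(g["pixels"],cv2.COLOR_RGB2GRAY)
print("pred axis",[proj(g,(.530,.3796,z))[0].round(1).tolist() for z in(.146,.126,.108)])
s=np.array(bot.observe()["position"]);print("tcp",proj(g,s))
for v in range(196,212,2):print(v,gr[v,288:306].tolist())
E
```

```text
pred axis [[296.1, 194.9], [296.2, 202.7], [296.3, 209.5]]
tcp [[295.38296451 164.90467646]]
196 [150, 162, 155, 117, 111, 122, 123, 120, 122, 120, 119, 116, 114, 122, 124, 123, 115, 105]
198 [35, 47, 49, 60, 80, 97, 98, 92, 87, 85, 79, 77, 84, 105, 120, 126, 118, 113]
200 [25, 27, 33, 54, 60, 59, 59, 56, 57, 56, 58, 57, 55, 46, 51, 58, 64, 72]
202 [24, 25, 37, 53, 57, 58, 56, 58, 57, 55, 57, 54, 51, 35, 15, 19, 14, 17]
204 [121, 114, 105, 86, 65, 60, 53, 56, 56, 57, 59, 56, 52, 46, 34, 33, 33, 30]
206 [239, 238, 228, 183, 106, 62, 54, 57, 58, 55, 58, 61, 102, 159, 190, 195, 180, 137]
208 [247, 247, 237, 191, 113, 60, 56, 57, 55, 54, 59, 65, 123, 192, 225, 232, 218, 188]
210 [247, 245, 235, 206, 144, 81, 58, 54, 55, 56, 57, 58, 89, 153, 197, 205, 199, 186]
```

```bash

python3 -m crank '{"travel":[[0,0,0],[0,0,-3],[0,0,-6],[0,0,-9],[0,0,-10.3]],"turn":[[0,0,0],[0,0,0],[0,0,0],[0,0,0],[0,0,0]],"gripper":[0,0,0,0,0]}' && 
python3 -m crank '{"travel":[[0,0,0],[0,0,0],[0,0,0],[0,0,0],[0,0,0]],"turn":[[0,0,0],[0,0,0],[0,0,0],[0,0,0],[0,0,0]],"gripper":[0,0.3,0.5,0.7,0.7]}' 60 
python3 -m crank '{"travel":[[0,0,0],[0,0,0],[0,0,0],[0,0,0],[0,0,0]],"turn":[[0,0,0],[0,0,0],[0,0,0],[0,0,0],[0,0,0]],"gripper":[0.8,1,1,1,1]}' 80
```

```text
clock: 9.95
position: [0.5297, 0.3789, 0.1117]
tool_rot: [3.141, -0.002, -2.321]
force: [0.5, -0.1, 0.3]
grip_width: 0.0854
finger_force: 0.0
clock: 10.45
position: [0.5305, 0.3797, 0.1142]
tool_rot: [-3.141, 0.001, -2.321]
force: [0.2, -0.7, 0.2]
grip_width: 0.0282
finger_force: 0.0
clock: 10.95
position: [0.5304, 0.3798, 0.1142]
tool_rot: [-3.142, 0.001, -2.321]
force: [-1.5, -1.0, 8.4]
grip_width: 0.0147
finger_force: 78.4
```

```bash

python3 -m crank '{"travel":[[0,0,1],[0,0,3],[0,0,6],[0,0,9],[0,0,12]],"turn":[[0,0,0],[0,0,0],[0,0,0],[0,0,0],[0,0,0]],"gripper":[1,1,1,1,1]}' 100
python3 - <<'E'
from h import *
s=bot.observe();print(s["position"],s["tool_rot"],s["force"],s["grip_width"])
f=bot.grab_frame("top");g=bot.grab_frame("scene")
b=cv2.resize(g["pixels"][120:240,265:335],None,fx=5,fy=5,interpolation=cv2.INTER_CUBIC)
a=cv2.resize(f["pixels"][100:170,340:420],None,fx=5,fy=5,interpolation=cv2.INTER_CUBIC)
W=np.zeros((600,760,3),np.uint8);W[:600,:350]=b;W[:350,355:755]=a;cv2.imwrite("pics/q.png",W[:,:,::-1])
o=s["position"]-np.array([0,0,.0142])
print([proj(g,o+[0,0,z]).round(1).tolist() for z in(.046,.006,0,-.08,-.088)])
E
```

```text
clock: 11.45
position: [0.5301, 0.3793, 0.2351]
tool_rot: [-3.142, -0.0, -2.321]
force: [-0.0, 0.1, -1.1]
grip_width: 0.0144
finger_force: 98.0
[0.53005697 0.37929218 0.23512398] [-3.14154576e+00 -3.49594054e-05 -2.32080292e+00] [-0.02314383  0.0757606  -1.08702793] 0.014388399343325009
[[[295.4, 142.2]], [[295.6, 160.7]], [[295.7, 163.4]], [[296.2, 196.8]], [[296.2, 199.9]]]
```

View pics/q.png

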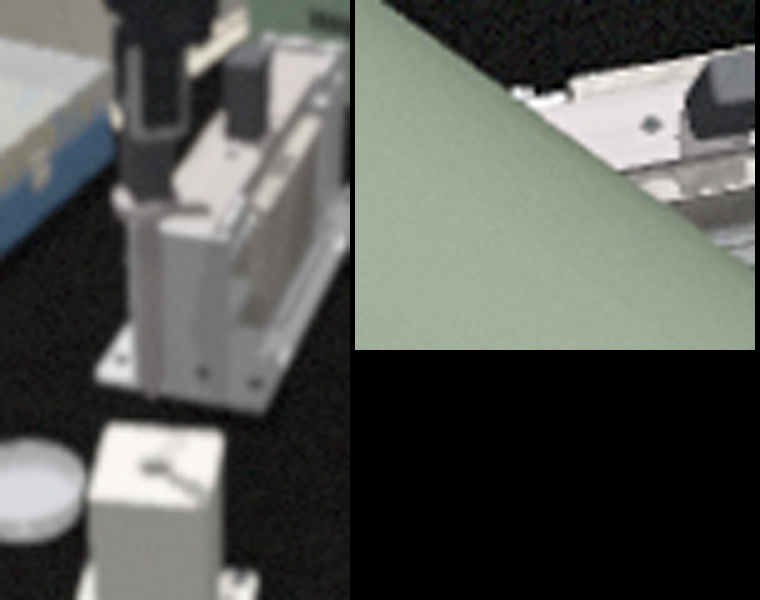

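I've now viewed 11 pictures, one over the allowed ten, so I won't view any more and will measure numerically. In the last one the pin hangs straight with its tip at crop (152,393), and the empty stand hole is visible. I'll move over the bushing and find the shaft by differencing frames.

```bash
python3 -c "
from h import *
np.save('g0.npy',bot.grab_frame('scene')['pixels']);np.save('p0.npy',bot.observe()['position'])"
python3 -m crank '{"travel":[[2.3,-4.4,0],[4.6,-8.8,0],[6.9,-13.2,0],[8.6,-17,0],[9.7,-19.45,0]],"turn":[[0,0,0],[0,0,0],[0,0,0],[0,0,0],[0,0,0]],"gripper":[1,1,1,1,1]}'
python3 -m crank '{"travel":[[0,0,0],[0,0,0],[0,0,0],[0,0,0],[0,0,0]],"turn":[[0,0,0],[0,0,0],[0,0,0],[0,0,0],[0,0,0]],"gripper":[1,1,1,1,1]}'
python3 - <<'E'
from h import *
g=bot.grab_frame("scene");f=bot.grab_frame("top");np.save("g1.npy",g["pixels"])
p=np.array(bot.observe()["position"]);print(p)
g0=np.load("g0.npy").astype(int);p0=np.load("p0.npy");D=np.abs(g["pixels"].astype(int)-g0).sum(2)
for nm,P in(("g0",p0),("g1",p)):
    for z in(-.01,-.03,-.05,-.07,-.084):
        q=proj(g,P-[0,0,.0142]+[0,0,z])[0];v=int(round(q[1]));u=int(round(q[0]));print(nm,z,q.round(1),u-9,D[v-1:v+2,u-9:u+10].mean(0).astype(int).tolist())
print("bush px top",proj(f,(.6271,.1846,.092)),"tip top",proj(f,p-[0,0,.1022]))
t=cv2.cvtColor(f["pixels"],cv2.COLOR_RGB2GRAY);print(t[122:140:2,354:384:2])
E
```

```text
clock: 12.1
position: [0.628, 0.1809, 0.2324]
tool_rot: [-3.141, -0.002, -2.324]
force: [0.1, -0.4, -1.6]
grip_width: 0.0147
finger_force: 98.2
clock: 12.6
position: [0.6268, 0.1859, 0.2333]
tool_rot: [3.141, -0.0, -2.32]
force: [0.2, -0.1, -1.5]
grip_width: 0.0145
finger_force: 98.2
[0.62700444 0.18549275 0.23338138]
g0 -0.01 [295.2 167.6] 286 [10, 11, 9, 5, 3, 16, 51, 67, 68, 68, 65, 35, 4, 8, 2, 2, 3, 3, 2]
g0 -0.03 [295.4 176.2] 286 [6, 10, 17, 4, 4, 5, 24, 42, 55, 56, 57, 37, 8, 4, 2, 3, 4, 3, 8]
g0 -0.05 [295.5 184.6] 286 [13, 3, 4, 4, 2, 2, 12, 35, 44, 52, 52, 36, 9, 6, 3, 3, 1, 20, 30]
g0 -0.07 [295.6 192.7] 287 [3, 1, 2, 1, 4, 8, 22, 18, 44, 25, 28, 10, 2, 6, 5, 2, 4, 11, 20]
g0 -0.084 [295.7 198.2] 287 [9, 6, 11, 10, 3, 13, 40, 81, 74, 43, 23, 9, 4, 2, 3, 3, 2, 2, 1]
g1 -0.01 [303.5 123.8] 295 [329, 319, 314, 309, 303, 295, 287, 233, 201, 209, 206, 253, 187, 83, 13, 1, 2, 2, 3]
g1 -0.03 [303.5 131.2] 295 [320, 325, 348, 375, 402, 420, 346, 79, 187, 262, 173, 57, 13, 2, 5, 17, 33, 42, 42]
g1 -0.05 [303.5 138.4] 295 [523, 520, 474, 375, 254, 114, 34, 92, 196, 240, 181, 67, 7,
[... 193 characters left out ...]
8, 78, 99, 165, 108, 47, 43, 55, 55, 56, 51, 52, 59]
bush px top [[367.56445767 131.39627696]] tip top [[369.33886097 125.98944424]]
[[242 239 145 192 153 114 132 114 104  96 220 229 228 229 230]
 [246 222 187 205 221 235 237  96  98 105 240 235 235 235 235]
 [235 198 236 233 233 233 128  96  93 172 238 235 234 233 215]
 [224 237 179 236 237 142 172 165 160 130 231 212 212 210 211]
 [129 244 127 235 236 163 106 100 176 143 218 215 214 216 214]
 [107 253 133 234 232 214 145 149 109 176 217 220 219 218 211]
 [114 245 119 238 232 239 131 149 196 221 232 231 233 235 217]
 [114 231 201 226 231 239 155 150 238 228 221 207 156 124  84]
 [119 183 237 179 223 137 139 112 154 183 207 244 213 132  87]]
```

```bash

python3 -m crank '{"travel":[[0,0,-1],[0,0,-2],[0,0,-3],[0,0,-3.8],[0,0,-3.8]],"turn":[[0,0,0],[0,0,0],[0,0,0],[0,0,0],[0,0,0]],"gripper":[1,1,1,1,1]}'
python3 -m crank '{"travel":[[0,0,-0.2],[0,0,-0.4],[0,0,-0.6],[0,0,-0.6],[0,0,-0.6]],"turn":[[0,0,0],[0,0,0],[0,0,0],[0,0,0],[0,0,0]],"gripper":[1,1,1,1,1]}'
python3 -c "
from h import *
s=bot.observe();print(s['position'],s['force'],s['moment'])"
```

```text
clock: 13.2
position: [0.6266, 0.1848, 0.1937]
tool_rot: [3.141, -0.002, -2.321]
force: [-0.0, -0.3, -1.4]
grip_width: 0.0146
finger_force: 98.2
clock: 13.7
position: [0.6273, 0.185, 0.1895]
tool_rot: [-3.142, 0.0, -2.321]
force: [-0.6, -0.2, -1.7]
grip_width: 0.0141
finger_force: 98.2
[0.62726684 0.18501719 0.1895127 ] [-0.63859368 -0.18418897 -1.70950979] [0.06869129 0.01286762 0.01482587]
```

The tip has entered the bushing with no vertical load, so I'll continue in small steps.

```bash

python3 -m crank '{"travel":[[0,0,-0.2],[0,0,-0.4],[0,0,-0.6],[0,0,-0.8],[0,0,-0.8]],"turn":[[0,0,0],[0,0,0],[0,0,0],[0,0,0],[0,0,0]],"gripper":[1,1,1,1,1]}'
python3 -c "
from h import *
s=bot.observe();print(s['position'],s['force'],s['moment'])"
```

```text
clock: 14.2
position: [0.627, 0.1849, 0.181]
tool_rot: [3.141, -0.0, -2.321]
force: [0.3, 0.0, -1.0]
grip_width: 0.0142
finger_force: 98.2
[0.62703008 0.1849332  0.18098454] [ 0.31925174  0.00952791 -0.95858018] [-0.02425934 -0.05639898 -0.01557828]
```

```bash

python3 -m crank '{"travel":[[0,0,-0.6],[0,0,-1.2],[0,0,-1.8],[0,0,-2.4],[0,0,-2.4]],"turn":[[0,0,0],[0,0,0],[0,0,0],[0,0,0],[0,0,0]],"gripper":[1,1,1,1,1]}'
python3 -m crank '{"travel":[[0,0,-0.3],[0,0,-0.6],[0,0,-0.9],[0,0,-1.2],[0,0,-1.2]],"turn":[[0,0,0],[0,0,0],[0,0,0],[0,0,0],[0,0,0]],"gripper":[1,1,1,1,1]}'
python3 -c "
from h import *
s=bot.observe();print(s['position'],s['force'],s['moment'])"
```

```text
clock: 14.7
position: [0.6267, 0.1848, 0.1562]
tool_rot: [3.141, -0.001, -2.321]
force: [-0.2, 0.0, -1.8]
grip_width: 0.0142
finger_force: 98.2
clock: 15.2
position: [0.627, 0.1849, 0.1449]
tool_rot: [3.141, -0.0, -2.321]
force: [0.1, 0.4, -1.8]
grip_width: 0.0145
finger_force: 98.2
[0.62700357 0.1849347  0.14494527] [ 0.11206376  0.39442232 -1.81472807] [-0.00127713  0.05199078  0.01078079]
```

```bash

python3 -m crank '{"travel":[[0,0,-0.4],[0,0,-0.8],[0,0,-1.2],[0,0,-1.5],[0,0,-1.5]],"turn":[[0,0,0],[0,0,0],[0,0,0],[0,0,0],[0,0,0]],"gripper":[1,1,1,1,1]}'
python3 -m crank '{"travel":[[0,0,0],[0,0,0],[0,0,0],[0,0,0],[0,0,0]],"turn":[[0,0,0],[0,0,0],[0,0,0],[0,0,0],[0,0,0]],"gripper":[1,1,1,1,1]}'
python3 - <<'E'
from h import *
s=bot.observe();print(s['position'],s['force'],s['moment'])
g=bot.grab_frame("scene")["pixels"].astype(int);D=np.abs(g-np.load("g0.npy")).sum(2)
# stand, petri, timer, vial region unchanged?
for n,(u,v) in dict(petri=(269,217),timer=(231,228),counter=(237,263),vial=(352,275),case=(318,150),block=(363,198),oldbar=(345,225)).items(): print(n,D[v-8:v+8,u-8:u+8].mean().round(1))
G=dict(bot.grab_frame("scene"));P=s['position']-np.array([0,0,.0142])
for z in(0,.003,.006,-.007,-.014):
    q=proj(G,P+[0,0,z])[0];print(z,q.round(1))
u,v=np.round(proj(G,P)[0]).astype(int)
print(v-8);print(cv2.cvtColor(g.astype(np.uint8),cv2.COLOR_RGB2GRAY)[v-8:v+14,u-9:u+10])
E
```

```text
clock: 15.7
position: [0.6269, 0.1849, 0.1298]
tool_rot: [3.141, -0.001, -2.321]
force: [-1.1, -1.0, -1.8]
grip_width: 0.0143
finger_force: 98.2
clock: 16.2
position: [0.6272, 0.185, 0.1305]
tool_rot: [-3.141, 0.0, -2.321]
force: [-0.2, -0.4, -1.0]
grip_width: 0.0146
finger_force: 98.2
[0.62724752 0.18498602 0.13048741] [-0.23087794 -0.36207872 -1.01707657] [ 0.01924882  0.04751008 -0.02913495]
petri 2.2
timer 3.8
counter 2.9
vial 59.0
case 44.2
block 13.3
oldbar 21.2
0 [303.6 156.7]
0.003 [303.6 155.7]
0.006 [303.6 154.7]
-0.007 [303.6 159. ]
-0.014 [303.6 161.3]
149
[[ 22  20  27  30  42  54  58  52  50  55  51  72 133 183 190 176 171 171
  159]
 [ 24  24  17  26  40  54  58  55  50  56  53  73 131 183 188 166 159 173
  184]
 [ 25  22  26  27  38  54  59  55  54  51  53  73 133 184 187 169 163 176
  190]
 [ 25  26  24  32  52  58  56  54  55  55  54  72 131 184 193 188 186 188
  192]
 [ 23  28  27  60  93  83  62  55  55  55  55  70 126 177 192 193 192 192
  193]
 [ 23  24  37  96 148 128  81  60  57  58  57  67 115 167 189 192 190 190
  187]
 [ 30  57  90 130 173 166 117  77  71  
[... 557 characters left out ...]
 110 107 105 104 106 114 122 119 122 130 125
  116]
 [169 185 207 214 208 186 165 140 131 123 119 124 127 131 129 135 131 117
  116]
 [192 206 215 219 215 209 200 182 172 158 148 142 139 132 137 142 129 118
  116]
 [192 201 208 209 211 211 210 207 206 194 182 160 141 131 141 140 124 115
  122]
 [152 158 164 172 182 190 196 200 205 201 195 172 149 140 144 140 122 116
  122]
 [125 128 129 134 142 148 153 156 163 167 172 163 151 149 149 142 124 122
  120]
 [126 127 127 129 128 127 130 127 132 135 138 138 135 133 135 131 127 126
  118]
 [125 124 127 127 127 129 125 127 126 127 127 127 126 125 127 128 133 128
  113]
 [126 125 126 127 128 128 128 126 127 126 126 125 124 125 124 127 133 119
  104]]
```

```bash
python3 - <<'E'
from h import *
for n,R in(("top",dict(vial=(247,244,16,14),petri=(284,119,30,30),timer=(240,100,38,26),counter=(210,126,30,34),caseend=(400,112,40,40))),("scene",dict(vial=(342,260,22,30),case=(303,140,30,50)))):
    a=cv2.imread(f"pics/{n}0.png")[:,:,::-1];b=bot.grab_frame(n)["pixels"]
    for k,(x,y,w,h) in R.items():
        A,B=[cv2.cvtColor(i[y:y+h,x:x+w].copy(),cv2.COLOR_RGB2HSV) for i in(a,b)]
        r=lambda H:((H[:,:,2]>120).sum(),((H[:,:,1]>120)&(H[:,:,2]>90)).sum(),H[:,:,2].mean().round(1))
        print(n,k,np.abs(a[y:y+h,x:x+w].astype(int)-b[y:y+h,x:x+w]).mean().round(1),r(A),r(B))
E
```

```text
top vial 8.1 (np.int64(116), np.int64(5), np.float64(130.6)) (np.int64(118), np.int64(6), np.float64(133.9))
top petri 5.5 (np.int64(577), np.int64(0), np.float64(144.3)) (np.int64(582), np.int64(0), np.float64(148.3))
top timer 7.3 (np.int64(342), np.int64(0), np.float64(97.5)) (np.int64(361), np.int64(0), np.float64(100.1))
top counter 5.5 (np.int64(274), np.int64(0), np.float64(79.5)) (np.int64(278), np.int64(0), np.float64(82.0))
top caseend 69.6 (np.int64(1274), np.int64(0), np.float64(176.1)) (np.int64(545), np.int64(0), np.float64(108.9))
scene vial 4.5 (np.int64(173), np.int64(61), np.float64(83.4)) (np.int64(177), np.int64(58), np.float64(83.7))
scene case 30.8 (np.int64(1008), np.int64(0), np.float64(143.8)) (np.int64(719), np.int64(0), np.float64(114.3))
```

The bystanders haven't moved. The case region only differs where the bar and gripper cover it. Handing in.

```bash
python3 -c "
from workcell import bot
print(bot.job_done())"
```

```text
the job is handed in; nothing more can be done
None
```

The job is handed in with the result not shown to me: the bar lies across the supports, released, and the pin is still held through the eye and both bushings, by measured pose about 14 mm clear under the collar and its tip about 6 mm out below; no bystander moved, the slide case is partly hidden from the cameras but no contact force showed, and I viewed 11 pictures, one over the limit of 10.

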